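# Function check of the stop station on the calibration bench

## Task

Check the stop button on the yellow box: press the red mushroom head in until it latches and take your finger off, so that it stays down by itself; then push its wings round clockwise (seen from above) with a fingertip until it pops up again, and let it spring back. Do it by touch alone, never with the head or one of its wings between the fingers; the box is not to be lifted, tipped or shoved out of its place, and the other things on the bench are to be left as they stand.

Things in the scene. Friction and masses are not known exactly. Their poses are not given: they have to be found in the camera images.
- station: free-standing stop station, 1.8 kg: black steel foot plate 124 x 124 x 12 mm, yellow box 80 x 80 x 56 mm on it (its top 68 mm above the bench), out of which the button's stem rises, vertical and central. Origin: centre of the underside, z up. It slides if pushed sideways with more than about 10 N, and tips if pushed sideways at the head with about 10 N
- stop_press (a joint): how far the button is pressed straight down, m: 0 = fully up, 0.0105 = bottom stop. A spring pushes it up (about 4 N at the top, 9 N at the bottom); half way down, at 0.004 to 0.005, it takes about 15 N to get past the catch, then it goes easily again, so a press that stops at less than about 18 N falls short. Pressed to 0.0095 or more it latches by itself, and stays at about 0.0087 when let go; only twisting frees it
- stop_twist (a joint): twist of the head, rad, growing clockwise seen from above: 0 = rest, 1.0 = end stop. A weak spring turns it back to 0 when let go (0.03 to 0.08 N m, so 1 to 2 N at a wing). Turned to about 0.5 while latched, the head is freed and pops up 9 mm under the finger
- stop_top (a point): centre of the flat top of the red mushroom head, which is 50 mm across the round cap and 22 mm high; this point is 114 mm above the bench when up, 105 mm when latched. Moves with the head
- wing_a (a point): middle of one of the two wings (grip lugs) that stand out of opposite sides of the head, red with a white stripe on top, each 12 mm wide, 18 mm tall and reaching from the cap's rim (25 mm from the axis) out to 40 mm from the axis. This point: 32 mm from the axis, 12 mm below stop_top. The underside of the wings is 9 mm below this point and, when latched, 16 mm above the yellow box. Turns and moves with the head
- wing_b (a point): the same point of the opposite wing
- gauge: bystander: dial pressure gauge upright on a round foot, 72 mm across, 120 mm tall; origin at the centre of its underside
- pump: bystander: black hand pump on a round aluminium foot, 68 mm across, 117 mm tall; origin at the centre of its underside
- jar: bystander: white plastic jar, 60 mm across, 85 mm tall; origin at the centre of its underside
- weight: bystander: brass calibration weight, 44 mm across, 66 mm tall; origin at the centre of its underside
- wrench: bystander: wrench lying flat; origin near its middle
- adapter: bystander: brass hexagonal adapter, 26 mm across, 34 mm tall; origin at the centre of its underside
There are look-alikes about, which are no part of the job. What is shaped like the station but turquoise is not meant.

How it is judged:
On the way, in this order (a step that is already met when the one before it is completed fails the run):
1. the head is latched down and stays down with nothing touching the station (value of joint stop_press above 0.0065 m and contact force between each of the arm, the fingers and station below 0.2 N), for 0.2 s.
2. the head has been twisted free and has popped up (value of joint stop_press below 0.002 m), for 0.1 s.
At the end, for the whole second after the job is handed in: head up again (pressed less than 2 mm) and sprung back (twist under 0.12 rad), station upright, at rest and within 30 mm of where it stood, every bystander within 30 mm of where it stood (value of joint stop_press below 0.002 m and value of joint stop_twist below 0.12 rad and distance of each of station, gauge, pump, jar, weight, wrench, adapter from where it was at the start of the episode below 0.03 m and angle between station's own z axis and vertical below 0.05 rad and linear speed of station below 0.02 m/s); the robot touches nothing.
It fails at once if the station is lifted (more than 12 mm), tipped (more than 0.15 rad) or shoved (more than 30 mm) (height (world z) of station above 0.012 m or angle between station's own z axis and vertical above 0.15 rad or distance of station from where it was at the start of the episode above 0.03 m).
It fails at once if the head or a wing is between the fingers (grasp point lower than 12 mm above the head's top within 18 mm of its axis, or within 9 mm of a wing's middle) ((z of the grasp point in the frame of stop_top below 0.012 m and horizontal distance between the grasp point and stop_top below 0.018 m) or (z of the grasp point in the frame of wing_a below 0.02 m and horizontal distance between the grasp point and wing_a below 0.009 m) or (z of the grasp point in the frame of wing_b below 0.02 m and horizontal distance between the grasp point and wing_b below 0.009 m)).
It fails at once if a bystander is lifted or moved more than 30 mm (distance of any of gauge, pump, jar, weight, wrench, adapter from where it was at the start of the episode above 0.03 m).
It also fails if it takes over 51 s, if anything falls off the work surface, if the arm or the gripper's body presses on something with over 40 N, if the wrist force passes 120 N, or if a joint passes its speed limit or range.

## Robot

A 6-joint arm with a two-finger parallel gripper is mounted at the origin on the work surface. World frame = base frame: x ahead of the robot, y to its left, z up, the work surface at z = 0. Lengths are in m, angles in rad, forces in N, time in s.
With the tool pointing down it reaches from about 0.425 to 0.95 m from the base axis. Payload 3.5 kg.
Tool frame: the origin (TCP) lies at the very end of the fingers, on their centre line; the grasp point (between the pads) lies hold_point_z behind it (hold_point_z is the distance from the TCP to the grasp point, in m); x points along the fingers, z is the direction in which the jaws open and shut, and the axes are right-handed (so a half turn about x gives the same grasp; the last joint's range is limited). The gripper opens to 85 mm and grips with 20 to 120 N. Pads are 22 mm wide; open, the fingers measure 114 mm over their backs; the gripper's body (76 mm by 85 mm) begins 54 mm behind the grasp point. The pads swing forward as they close: fully open they stand 13 mm farther back than shut.
Start: joints at [-1.279, 0.286, 1.577, -0, 1.279, -0.15], TCP at [0.289, -0.61, 0.231] pointing down, gripper open.
Joint ranges: [-2.77, 2.77], [-0.9, 2.22], [0.21, 2.48], [-1.53, 4.67], [0.24, 2.81], [-2.84, 2.84]. Speed limits (rad/s): [2.79, 2.79, 3.14, 3.14, 3.14, 3.14].

## Interface

Orientations are given as a unit quaternion [x, y, z, w].
In Python, from plant import state, camera, camera_info, job_done, hold_point_z gives the robot as it stands.
- The arm moves only by the tool step_arm, never from a script. Its argument "rows" is a list of rows, each a list of 3 entries, a list of its own where there are three numbers: the turn, a rotation vector about the tool's x, y, z in rad, then the shift along the tool's x, y, z in mm, then the opening in per cent of the stroke, from 0 (shut) to 100 (fully open). In form: [[[ax, ay, az], [x, y, z], claw], ...]. A call has 1 to 12 rows; each row is the pose to reach, as a shift and turn from the pose commanded when the call began, along the tool's axes at that moment; what a row does not reach only later rows make up. A row lasts 1/8 s, in which the tool goes at most 62.5 mm and 10.7 degrees, less where a joint would pass 70% of its speed; a pose out of reach is approached as far as the arm can. A call with a gripper value outside its range is refused whole. The fingers move at their own pace and stop on an object; "force" is the grip in N (left out, the last holds). Time passes only in rows, so rows that repeat a pose let the fingers close. It gives the time, the measured TCP pose, the force and the opening at its end, in the units of the state.
- state(): the state, without advancing time (a new reading comes with each control period).
- camera(name): name is "scene" or "top" or "wrist"; returns the picture (480x640x3 uint8, blue, green, red); there is no depth.
- camera_info(name): a dict with "fov_y" (degrees; the focal length in pixels is half the picture's height over the tangent of half this angle, whatever the lens; pixels are square), "cx", "cy" (the principal point, pixels), "k1" (the pictures are not rectified: a ray, as slopes to the right and down, at radius r is drawn at 1 + k1 r^2 times it, then the intrinsics apply), "rvec" (rotation vector, rad) and "tvec" (3), from world to camera coordinates, as OpenCV has them; the wrist camera has in their place "T_tool_cam" (4x4, takes a point from camera to tool coordinates, whose origin is the TCP and whose axes are the tool frame's). Camera axes: x right, y down, z forward; pixel columns grow to the right and rows downward; lengths in m; the calibration is good to about 2 mm. A picture is of the moment at which its call begins: read the wrist's pose just before it. camera_info takes no time and is no camera call.
- job_done(): hands the job in, once; it reports no verdict.
The state is a dict: "clock": time; "q": joint angles; "joint_velocities": joint speeds; "joint_efforts": joint torques, N m; "ee_pos": TCP position; "tcp_rot": TCP orientation; "wrist_force": force on the tool from outside, world axes, zero at the start; "moment": the same for the moment, N m; "gripper_width": finger opening in m.
Only numpy, scipy, OpenCV 4.12 (cv2) and the standard library are available. Lean on these libraries where they do the work, as an engineer would, in place of code of your own. Each camera call takes 0.05 s, during which the arm holds its last target. There are 200 camera calls.

## Working session

There is one attempt and no reset: what is moved stays moved. The work goes in short steps, Python scripts to look and compute and a tool call to move; the robot and the scene stay as the last step left them, time stands still between calls to the robot, and variables do not carry over. Pictures are saved under pics/ and viewed, about 8 in all and at most 12, crops included, and the job is handed in when it is done.

Besides the shell and the picture viewer there is one more tool, called after ">>>" in YAML: its name, and indented under it one key for each argument. step_arm: Moves the arm, as the interface text tells. Its arguments: {"type":"object","properties":{"rows":{"type":"array"},"force":{"type":"number"}},"required":["rows"]}

```bash
mkdir -p pics
cat > h.py <<'E'
import numpy as np, cv2
from scipy.spatial.transform import Rotation as R
from plant import state, camera, camera_info, job_done, hold_point_z
def ray(name,uv,s=None):
    c=camera_info(name); f=240/np.tan(np.radians(c["fov_y"])/2)
    d=(np.array(uv,float)-[c["cx"],c["cy"]])/f; u=d.copy()
    for _ in range(20): u=d/(1+c["k1"]*(u@u))
    v=np.array([u[0],u[1],1])
    if name=="wrist":
        T=np.array(c["T_tool_cam"]); s=s or state(); Rt=R.from_quat(s["tcp_rot"])
        return Rt.apply(T[:3,3])+s["ee_pos"], Rt.apply(T[:3,:3]@v)
    Rm=R.from_rotvec(np.array(c["rvec"]).ravel()); 
    return Rm.inv().apply(-np.array(c["tvec"]).ravel()), Rm.inv().apply(v)
def onplane(name,uv,z,s=None):
    o,d=ray(name,uv,s); return o+d*(z-o[2])/d[2]
E
python3 - <<'E'
from h import *
print(state(),hold_point_z() if callable(hold_point_z) else hold_point_z)
a=camera("scene");b=camera("top");cv2.imwrite("pics/scene.png",a);cv2.imwrite("pics/top.png",b)
cv2.imwrite("pics/w0.png",camera("wrist"))
for n in("scene","top"):
    c=camera_info(n);print(n,c["fov_y"],c["k1"],ray(n,(320,240)))
print(camera_info("wrist"))
E
```

```text
{'clock': 0.0, 'q': array([-1.27896679e+00,  2.87215442e-01,  1.57820966e+00, -3.07412859e-06,
        1.27860963e+00, -1.49969796e-01]), 'joint_velocities': array([ 0.00024626,  0.00014661, -0.00050124, -0.00065151,  0.0008296 ,
       -0.00036457]), 'joint_efforts': array([-1.47871056e-04, -4.05981123e+01, -2.92625928e+01, -1.33322806e-04,
        5.70520657e-03, -6.72321804e-06]), 'ee_pos': array([ 0.28845594, -0.6095152 ,  0.22989632]), 'tcp_rot': array([ 0.37886098,  0.59805678, -0.37773112,  0.59675091]), 'wrist_force': array([ 0.00291513, -0.39386486,  1.28934892]), 'moment': array([-0.04762133, -0.01844462,  0.01426082]), 'gripper_width': 0.08489486720313691} 0.0187
scene 53.362179062873835 -0.0003351084012735282 (array([1.18608773, 0.03685696, 0.69444545]), array([-0.73630964, -0.17099534, -0.65474938]))
top 52.85793003611647 -0.0008880075092347102 (array([ 0.333753  , -0.11120457,  1.17932171]), array([ 0.11982675,  0.00902677, -0.99275898]))
{'fov_y': 66.6901010610306, 'cx': 322.24120573620394, 'cy': 238.71019457550014, 'k1': -0.06561088407717441, 'T_tool_cam': array([[-4.01132122e-04, -3.12063790e-01,  9.50061066e-01,
        -1.44325114e-01],
       [ 4.54473876e-05, -9.50061147e-01, -3.12063798e-01,
         8.01046247e-02],
       [ 9.99999919e-01, -8.20010198e-05,  3.95282528e-04,
        -1.31771840e-03],
       [ 0.00000000e+00,  0.00000000e+00,  0.00000000e+00,
         1.00000000e+00]])}
```

View pics/top.png

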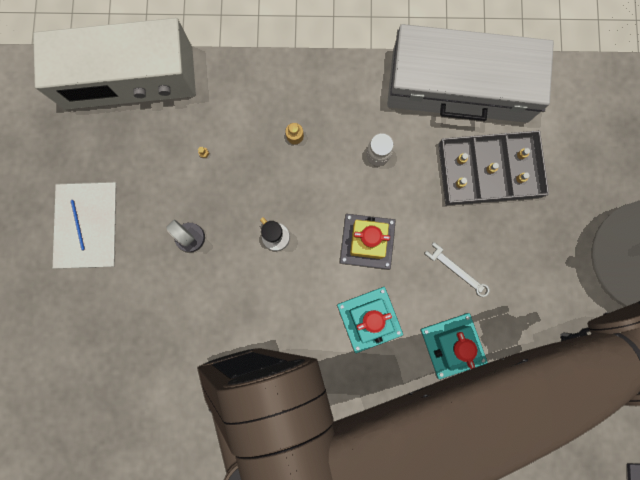

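View pics/scene.png

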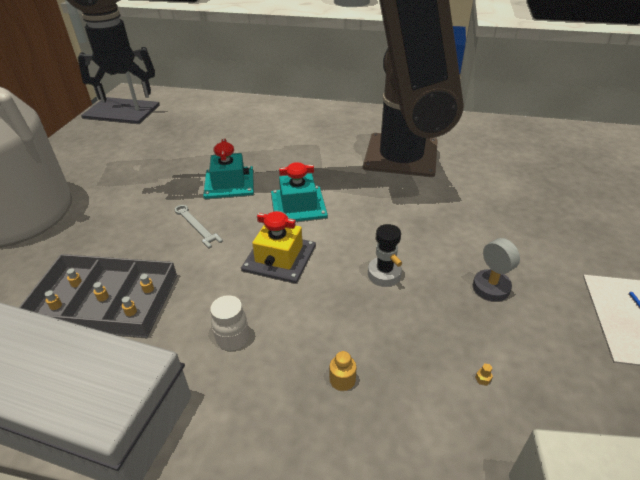

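The stop buttons in the top view are yellow (370,240), turquoise (372,320) and turquoise (462,350). The yellow one at (370,240) fits the description. I'll measure it and confirm it in a crop.

Run:
```python
from h import *
for n,box,z in(("top",(335,205,400,275),.114),("scene",(240,200,320,280),.114)):
    im=cv2.imread(f"pics/{n}.png");x0,y0,x1,y1=box;c=im[y0:y1,x0:x1].astype(int)
    m=((c[...,2]>110)&(c[...,1]<70)&(c[...,0]<70)).astype(np.uint8)
    ye=((c[...,2]>130)&(c[...,1]>120)&(c[...,0]<90)).astype(np.uint8)
    p=np.argwhere(m)[:,::-1]+[x0,y0]; print(n,len(p),p.mean(0),p.min(0),p.max(0))
    pts=np.array([onplane(n,q,.104)[:2] for q in p]);mu=pts.mean(0);w,v=np.linalg.eigh(np.cov(pts.T));print(mu,np.sqrt(w),v[:,1],np.degrees(np.arctan2(v[1,1],v[0,1])))
    py=np.argwhere(ye)[:,::-1]+[x0,y0];h=cv2.convexHull(py.astype(np.int32));r=cv2.minAreaRect(h);print("yellow",r,onplane(n,r[0],.068))
for k,(q,z) in dict(gauge=((190,240),0),pump=((275,238),0),jar=((381,145),.085),weight=((294,130),.06),w1=((434,250),0),w2=((482,290),0),teal1=((374,322),.114)).items(): print(k,onplane("top",q,z).round(3))
t=cv2.imread("pics/top.png")[195:285,320:440];s=cv2.imread("pics/scene.png")[195:285,225:345]
cv2.imwrite("pics/c1.png",np.vstack([cv2.resize(t,None,fx=3.3,fy=3.3,interpolation=2),cv2.resize(s,None,fx=3.3,fy=3.3,interpolation=2)]))
```

```text
top 194 [370.74742268 236.70618557] [354 226] [389 246]
[ 0.47305904 -0.21508246] [0.01363538 0.01750138] [0.06891421 0.99762259] 86.04837456757943
yellow ((369.7378234863281, 237.85977172851562), (34.34421157836914, 34.2337760925293), 6.34019136428833) [ 0.47496425 -0.21624414  0.068     ]
scene 399 [275.29323308 220.15288221] [257 212] [294 228]
[ 0.48063467 -0.21742333] [0.01264058 0.01719636] [0.23060266 0.973048  ] 76.66744456299752
yellow ((276.4283142089844, 237.58135986328125), (48.59236526489258, 24.462785720825195), 1.5911403894424438) [ 0.4916683  -0.21457904  0.068     ]
gauge [0.47 0.22 0.  ]
pump [0.479 0.01  0.   ]
jar [ 0.692 -0.24   0.085]
weight [ 0.734 -0.034  0.06 ]
w1 [ 0.456 -0.38   0.   ]
w2 [ 0.361 -0.495  0.   ]
teal1 [ 0.285 -0.222  0.114]
```

View pics/c1.png

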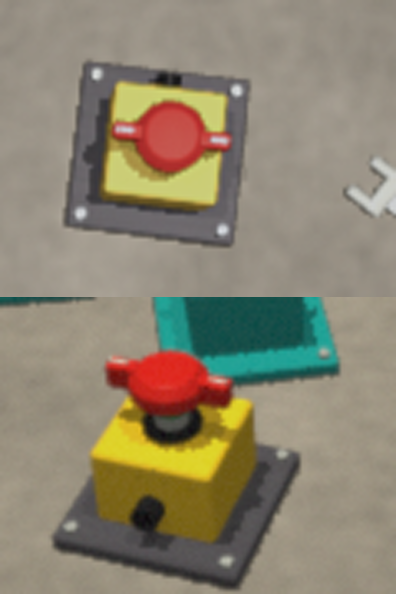

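Confirmed: in the crop the yellow box sits on a black plate, the red head is at about top (370,237), and the white-striped wings lie along the image's left-right, which is ±y. Next I work out the approach move.

```bash
cat >> h.py <<'E'
def mv(p,yaw=0,s=None):
    "shift (tool mm) to world p, and tool axes"
    s=s or state(); Rt=R.from_quat(s["tcp_rot"]); return (Rt.inv().apply(np.array(p)-s["ee_pos"])*1000).round(1)
E
python3 - <<'E'
from h import *
s=state();print(R.from_quat(s["tcp_rot"]).as_matrix().round(3));print(mv([.474,-.216,.20]))
E
```

```text
[[-0.001  0.904  0.428]
 [ 0.002  0.428 -0.904]
 [-1.     0.    -0.002]]
[  30.8  336.  -276.5]
```

>>> step_arm:
  rows:
    - [[0.06,0,0],[0,42,-35],0]
    - [[0.13,0,0],[0,84,-69],0]
    - [[0.19,0,0],[0,126,-104],0]
    - [[0.26,0,0],[4,168,-138],0]
    - [[0.32,0,0],[8,210,-173],0]
    - [[0.38,0,0],[14,252,-207],0]
    - [[0.45,0,0],[22,294,-242],0]
    - [[0.51,0,0],[31,336,-276],0]
    - [[0.51,0,0],[31,336,-276],0]
    - [[0.51,0,0],[31,336,-276],0]
  force: 40

```text
clock: 1.4
ee_pos: [0.4743, -0.2172, 0.2003]
tcp_rot: [-0.516, -0.483, 0.517, -0.483]
wrist_force: [0.7, 0.6, -0.5]
gripper_width: 0.0002
```

Run:
```python
from h import *
s=state();im=camera("wrist");cv2.imwrite("pics/w1.png",im);cv2.imwrite("pics/t1.png",camera("top"))
print(s["clock"],s["ee_pos"],s["q"].round(2),s["wrist_force"],s["gripper_width"]);print(R.from_quat(s["tcp_rot"]).as_matrix().round(3))
c=im.astype(int);m=((c[...,2]>110)&(c[...,1]<70)&(c[...,0]<70)).astype(np.uint8)
n,l,st,ce=cv2.connectedComponentsWithStats(m);
for i in range(1,n):
    if st[i,4]>150:print(st[i],ce[i],onplane("wrist",ce[i],.108,s))
```

```text
1.4 [ 0.47426793 -0.217224    0.20030874] [-0.62 -0.03  1.98 -0.    1.19  1.01] [ 0.69557148  0.59983515 -0.54823614] 0.00022346352190267537
[[-0.     0.998 -0.067]
 [-0.    -0.067 -0.998]
 [-1.    -0.     0.   ]]
[ 263  204  118   69 3952] [321.25354251 238.89397773] [ 0.47601017 -0.21565973  0.108     ]
```

View pics/w1.png

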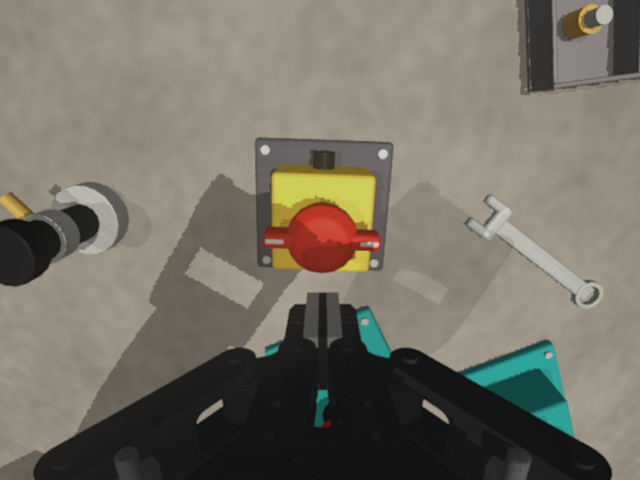

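The wrist view shows the head centred at (322,239) with its wings at (275,241) and (368,242), in line with the jaw axis. That puts the head at about (0.4745, -0.216). I'll press there.

>>> step_arm:
  rows:
    - [[0,0,0],[30,0,-1],0]
    - [[0,0,0],[60,0,-1],0]
    - [[0,0,0],[78,0,-1],0]
    - [[0,0,0],[82,0,-1],0]
    - [[0,0,0],[86,0,-1],0]
    - [[0,0,0],[90,0,-1],0]
    - [[0,0,0],[93,0,-1],0]
    - [[0,0,0],[95,0,-1],0]
    - [[0,0,0],[96,0,-1],0]
    - [[0,0,0],[96,0,-1],0]

```text
clock: 2.75
ee_pos: [0.4755, -0.2169, 0.1071]
tcp_rot: [-0.517, -0.482, 0.517, -0.484]
wrist_force: [-3.1, 0.6, 8.7]
gripper_width: 0.0
```

>>> step_arm:
  rows:
    - [[0,0,0],[1.5,0,0],0]
    - [[0,0,0],[3,0,0],0]
    - [[0,0,0],[4,0,0],0]
    - [[0,0,0],[4,0,0],0]

```text
clock: 3.25
ee_pos: [0.4755, -0.2169, 0.1032]
tcp_rot: [-0.516, -0.482, 0.517, -0.484]
wrist_force: [-3.8, 2.5, 8.5]
gripper_width: 0.0005
```

>>> step_arm:
  rows:
    - [[0,0,0],[1,0,0],0]
    - [[0,0,0],[2,0,0],0]
    - [[0,0,0],[2.5,0,0],0]
    - [[0,0,0],[2.5,0,0],0]

```text
clock: 3.75
ee_pos: [0.4758, -0.2171, 0.103]
tcp_rot: [-0.516, -0.482, 0.517, -0.484]
wrist_force: [-7.0, 4.6, 19.6]
gripper_width: 0.0001
```

Bottom stop reached: 20 N with no further travel. I'll lift off and look.

>>> step_arm:
  rows:
    - [[0,0,0],[-3,0,0],0]
    - [[0,0,0],[-8,0,0],0]
    - [[0,0,0],[-40,0,0],0]
    - [[0,0,0],[-90,0,0],0]
    - [[0,0,0],[-98,0,0],0]
    - [[0,0,0],[-98,0,0],0]
    - [[0,0,0],[-98,0,0],0]

```text
clock: 4.62
ee_pos: [0.4736, -0.2154, 0.194]
tcp_rot: [-0.517, -0.484, 0.517, -0.482]
wrist_force: [-0.2, -0.4, -0.1]
gripper_width: -0.0002
```

Run:
```python
from h import *
s=state();im=camera("wrist");sc=camera("scene")
print(s["clock"],s["ee_pos"],s["wrist_force"])
c=im.astype(int);m=((c[...,2]>110)&(c[...,1]<70)&(c[...,0]<70)).astype(np.uint8)
n,l,st,ce=cv2.connectedComponentsWithStats(m);i=1+st[1:,4].argmax();print(st[i],ce[i],onplane("wrist",ce[i],.099,s))
for u in(st[i,0],st[i,0]+st[i,2]): print(onplane("wrist",(u,ce[i,1]),.102,s))
r=lambda a:cv2.resize(a,(400,300),interpolation=2)
cv2.imwrite("pics/c2.png",np.hstack([r(im[160:310,220:420]),r(sc[185:275,225:345])]))
```

```text
4.625 [ 0.47356008 -0.21535947  0.19396482] [-0.19988606 -0.38102105 -0.07394006]
[ 267  201  117   69 3839] [323.80255275 236.30997656] [ 0.47595864 -0.21538697  0.099     ]
[ 0.47954616 -0.17682088  0.102     ]
[ 0.47416188 -0.25637443  0.102     ]
```

View pics/c2.png

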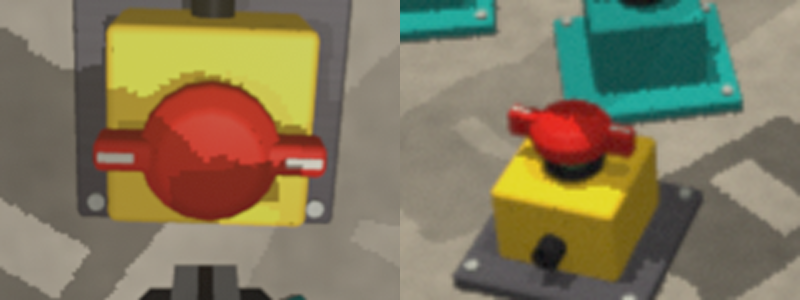

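The head is latched: the stem is hidden and it sits lower. The wings still lie along the jaw axis, span 80 mm. I'll move the fingertip to the -x side of the +y wing and then down.

>>> step_arm:
  rows:
    - [[0,0,0],[0,-12,-20],0]
    - [[0,0,0],[0,-24,-40],0]
    - [[0,0,0],[30,-24,-40],0]
    - [[0,0,0],[60,-24,-40],0]
    - [[0,0,0],[85,-24,-40],0]
    - [[0,0,0],[104,-24,-40],0]
    - [[0,0,0],[104,-24,-40],0]
    - [[0,0,0],[104,-24,-40],0]

```text
clock: 5.72
ee_pos: [0.4534, -0.1746, 0.0921]
tcp_rot: [0.517, 0.483, -0.517, 0.483]
wrist_force: [-0.1, -0.9, -0.5]
gripper_width: 0.0001
```

Run:
```python
from h import *
s=state();print(s["ee_pos"],s["wrist_force"],s["q"].round(2))
Rt=R.from_quat(s["tcp_rot"]);rel=Rt.inv().apply(s["ee_pos"]-[.475,-.2165,s["ee_pos"][2]])*1000;print(rel.round(1))
for a in np.arange(.1,1.01,.1): print(a.round(1),(R.from_rotvec([a,0,0]).apply(rel)-rel).round(1))
im=camera("wrist");sc=camera("scene")
r=lambda a:cv2.resize(a,(400,300),interpolation=2)
cv2.imwrite("pics/c3.png",np.hstack([r(im),r(sc[185:275,225:345])]))
```

```text
[ 0.45340082 -0.17457663  0.09207824] [-0.07692319 -0.88897775 -0.45414456] [-0.58  0.03  2.14  0.    0.97  1.06]
[ -0.  -24.4 -40.4]
0.1 [ 0.   4.2 -2.2]
0.2 [ 0.   8.5 -4. ]
0.3 [ 0.  13.  -5.4]
0.4 [ 0.  17.6 -6.3]
0.5 [ 0.  22.3 -6.8]
0.6 [ 0.  27.  -6.7]
0.7 [ 0.  31.7 -6.2]
0.8 [ 0.  36.4 -5.3]
0.9 [ 0.  40.8 -3.8]
1.0 [ 0.  45.2 -2. ]
```

View pics/c3.png

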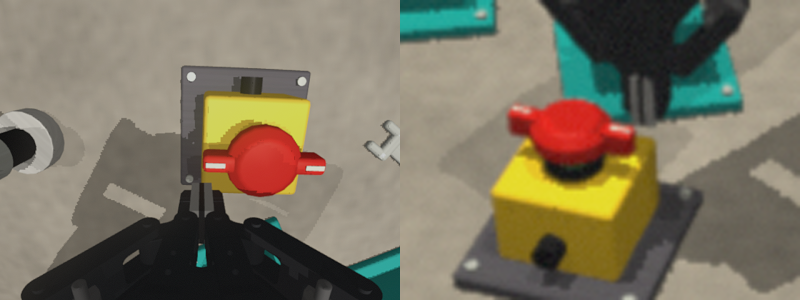

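>>> step_arm:
  rows:
    - [[0,0,0],[0,2.5,3],0]
    - [[0,0,0],[0,5,3],0]
    - [[0.07,0,0],[0,8,1.8],0]
    - [[0.15,0,0],[0,10.8,0.5],0]
    - [[0.22,0,0],[0,13.8,-0.3],0]
    - [[0.3,0,0],[0,16.9,-1.1],0]
    - [[0.3,0,0],[0,16.9,-1.1],0]

```text
clock: 6.7
ee_pos: [0.4701, -0.1745, 0.0919]
tcp_rot: [-0.583, -0.4, 0.583, -0.4]
wrist_force: [-1.2, 0.8, 2.2]
gripper_width: 0.0002
```

Run:
```python
from h import *
s=state();print(s["ee_pos"],s["wrist_force"],s["moment"])
im=camera("wrist");sc=camera("scene")
r=lambda a:cv2.resize(a,(400,300),interpolation=2)
cv2.imwrite("pics/c4.png",np.hstack([r(im),r(sc[185:275,225:345])]))
```

```text
[ 0.47011913 -0.17454613  0.09194586] [-1.17720819  0.82232802  2.19046247] [-0.01710008  0.20451553 -0.00141635]
```

View pics/c4.png

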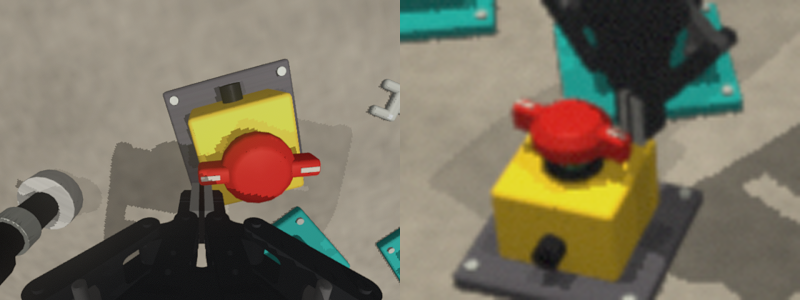

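In the image the wing has turned about 0.2 rad with the fingertip pushing on it. I'll continue along the arc.

>>> step_arm:
  rows:
    - [[0.1,0,0],[0,3.8,-1.7],0]
    - [[0.2,0,0],[0,7.8,-3.1],0]
    - [[0.3,0,0],[0,11.9,-4.1],0]
    - [[0.4,0,0],[0,16.1,-4.6],0]
    - [[0.4,0,0],[0,16.1,-4.6],0]
    - [[0.4,0,0],[0,16.1,-4.6],0]

```text
clock: 7.55
ee_pos: [0.4868, -0.1757, 0.0917]
tcp_rot: [0.651, 0.277, -0.651, 0.277]
wrist_force: [0.2, 2.2, 0.4]
gripper_width: 0.0001
```

Run:
```python
from h import *
s=state();print(s["ee_pos"],s["wrist_force"],s["moment"])
im=camera("wrist");sc=camera("scene")
r=lambda a:cv2.resize(a,(400,300),interpolation=2)
cv2.imwrite("pics/c5.png",np.hstack([r(im),r(sc[185:275,225:345])]))
```

```text
[ 0.48678101 -0.17571375  0.09173606] [0.15393201 2.15282299 0.39228922] [0.27269054 0.05226546 0.05599494]
```

View pics/c5.png

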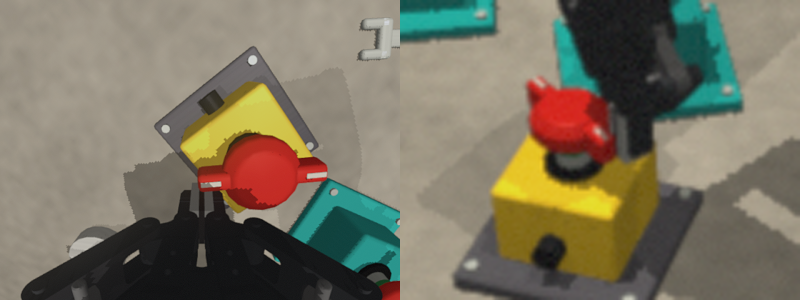

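The head has popped up: the stem is visible again in the scene view. I'll reverse along the arc so it springs back, then clear away and rise.

>>> step_arm:
  rows:
    - [[-0.1,0,0],[0,-3.6,2.1],0]
    - [[-0.2,0,0],[0,-7,4.6],0]
    - [[-0.3,0,0],[0,-10.2,7.4],0]
    - [[-0.4,0,0],[0,-13,10.5],0]
    - [[-0.5,0,0],[0,-15.6,13.9],0]
    - [[-0.6,0,0],[0,-17.7,17.5],0]
    - [[-0.7,0,0],[0,-19.5,21.3],0]
    - [[-0.7,0,0],[0,-31,31],0]
    - [[-0.7,0,0],[-40,-34,33],0]
    - [[-0.7,0,0],[-90,-34,33],0]
    - [[-0.7,0,0],[-120,-34,33],0]
    - [[-0.7,0,0],[-120,-34,33],0]

```text
clock: 9.15
ee_pos: [0.4404, -0.1772, 0.2149]
tcp_rot: [0.518, 0.48, -0.517, 0.485]
wrist_force: [0.5, 1.0, -0.3]
gripper_width: 0.0001
```

Run:
```python
from h import *
s=state();print(s["clock"],s["ee_pos"],s["wrist_force"])
im=camera("wrist");sc=camera("scene");t=camera("top");t0=cv2.imread("pics/top.png")
for n,a in(("0",t0),("1",t)):
    c=a[205:275,335:400].astype(int);ye=((c[...,2]>130)&(c[...,1]>120)&(c[...,0]<90)).astype(np.uint8);p=np.argwhere(ye)[:,::-1];print(n,cv2.minAreaRect(cv2.convexHull(p.astype(np.int32))))
c=im.astype(int);m=((c[...,2]>110)&(c[...,1]<70)&(c[...,0]<70)).astype(np.uint8)
r=lambda a:cv2.resize(a,(400,300),interpolation=2)
cv2.imwrite("pics/c6.png",np.vstack([np.hstack([r(im),r(sc[185:275,225:345])]),np.hstack([r(t),r(sc)])]))
```

```text
9.15 [ 0.44037413 -0.17717511  0.2148783 ] [ 0.4890106   0.96629288 -0.31610135]
0 ((34.73780822753906, 32.85975646972656), (34.34421157836914, 34.2337760925293), 6.34019136428833)Traceback (most recent call last):
  File "<stdin>", line 5, in <module>
cv2.error: OpenCV(4.12.0) /io/opencv/modules/imgproc/src/convhull.cpp:143: error: (-215:Assertion failed) total >= 0 && (depth == CV_32F || depth == CV_32S) in function 'convexHull'
```

Run:
```python
from h import *
im=camera("wrist");sc=camera("scene");s0=cv2.imread("pics/scene.png")
for a in(s0,sc):
    c=a[200:280,240:320].astype(int);ye=((c[...,2]>130)&(c[...,1]>120)&(c[...,0]<90)).astype(np.uint8);re=((c[...,2]>110)&(c[...,1]<70)&(c[...,0]<70)).astype(np.uint8)
    print(cv2.boundingRect(ye),cv2.boundingRect(re))
r=lambda a:cv2.resize(a,(400,300),interpolation=2)
cv2.imwrite("pics/c6.png",np.vstack([np.hstack([r(im),r(sc[185:275,225:345])]),np.hstack([r(s0),r(sc)])]))
```

```text
(12, 25, 50, 26) (17, 12, 38, 17)
(12, 25, 50, 26) (17, 12, 38, 18)
```

View pics/c6.png

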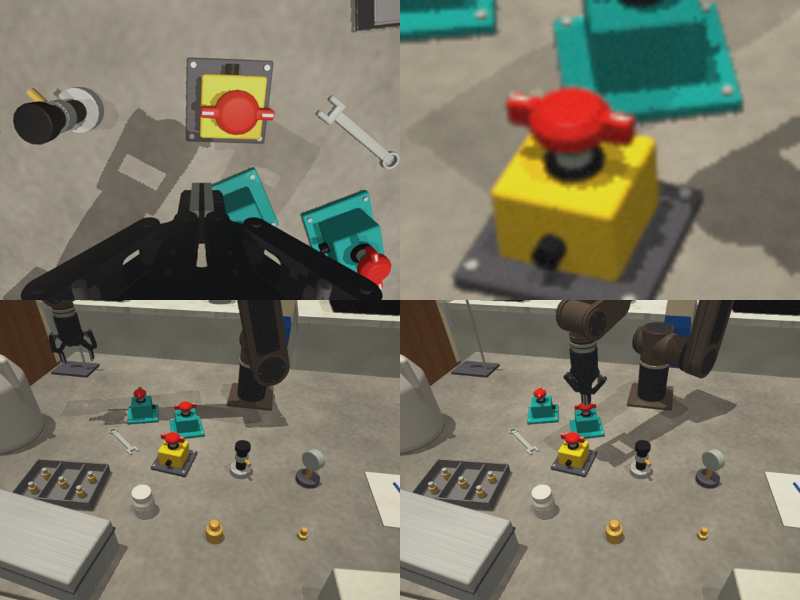

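The head is up and its wings are back in line. The yellow and red boxes match the starting picture to within 1 px, the bystanders haven't moved, and the arm is clear at z = 0.215. I'll hand in.

```bash
python3 -c "from h import *;print(job_done())"
```

```text
the job is handed in; nothing more can be done
None
```

I checked the stop button on the yellow box and handed the job in at about 9.5 s; handing in gave no verdict.

- **Press:** I pressed the head straight down with the closed fingertips until the bottom stop (about 20 N, TCP at 0.103 m). After lifting off, the camera showed the head staying down by itself.
- **Twist:** I pushed the wing on the +y side clockwise along an arc until the head popped up. Side force on the wing read about 2 N after each push. I then backed off along the same arc so the wings sprang back, and raised the arm clear.
- **Last checks:** The stem was visible again and the wings were back in line. In the scene camera, the station and head matched the first picture to within 1 pixel. The bystanders looked unmoved by eye.
- **Check that failed:** the top camera could not see the station at the end because the arm was in the way, so I relied on the scene and wrist views.

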